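# Clear the roll slicer's trough and latch its sliding guard

## Robot

A 6-joint arm with a two-finger parallel gripper is mounted at the origin on the work surface. World frame = base frame: x ahead of the robot, y to its left, z up, the work surface at z = 0. Lengths are in mm, angles in rad, forces in N, time in s.
With the tool pointing down it reaches from about 300 to 775 mm from the base axis. Payload 14.6 kg.
Tool frame: the origin (TCP) lies between the finger pads; the fingertips stand 19 mm ahead of it and the grasp point (between the pads) is the TCP; z points along the fingers, y is the line along which they close (so a half turn about z gives the same grasp; the last joint's range is limited). The gripper opens to 94 mm and grips with 3 to 60 N. Pads are 16 mm wide; open, the fingers measure 119 mm over their backs; the gripper's body (75 mm by 177 mm) begins 78 mm behind the grasp point.
Start: joints at [1.106, 0.3, 1.521, -0, 1.321, -0.067], TCP at [213.062, 507.045, 224.446] pointing down, gripper open.
Joint ranges: [-3.03, 3.03], [-0.79, 2.21], [0.23, 2.52], [-1.04, 4.18], [0, 3.07], [-2.55, 2.55]. Speed limits (rad/s): [2.22, 2.22, 2.57, 3.14, 3.14, 3.14].

## Interface

Orientations are given as [roll, pitch, yaw] about the fixed x, y, z axes, in that order (R = Rz(yaw) Ry(pitch) Rx(roll)).
In Python, from cell import monitor, imaging, job, find_in, trace gives the robot as it stands. The module is installed in compiled form; this text tells all that it offers.
- The arm moves only by the tool arm_command, never from a script. Its argument "steps" is a list of rows, each a list of 5 numbers: the opening, from 0 (shut) to 1 (fully open), then the shift along the tool's x, y, z in mm, then the turn about the tool's z in degrees. In form: [[gripper, dx, dy, dz, turn], ...]. A call has 1 to 20 rows; each row is the pose to reach, as a shift and turn from the pose commanded when the call began, along the tool's axes at that moment; what a row does not reach only later rows make up. A row lasts 1/8 s, in which the tool goes at most 62.5 mm and 10.7 degrees, less where a joint would pass 70% of its speed; a pose out of reach is approached as far as the arm can. A call with a gripper value outside its range is refused whole. The fingers move at their own pace and stop on an object; "force" is the grip in N (left out, the last holds). Time passes only in rows, so rows that repeat a pose let the fingers close. It gives the time, the measured TCP pose, the force, the opening and the grip force at its end, in the units of the state.
- monitor.read_state(): the state, without advancing time (a new reading comes with each control period).
- imaging.camera(name): name is "side" or "top" or "wrist"; returns a dict with "img" (480x640x3 uint8, red, green, blue), "mtx" (3x3 intrinsics, pixels), "D" ([k1, k2, p1, p2, k3] as OpenCV has them; the pictures are not rectified), "view" (4x4, takes a point from world to camera coordinates). Camera axes: x right, y down, z forward; pixel columns grow to the right and rows downward; lengths in mm; the calibration is good to about 2 mm. A picture is of the moment at which its call begins. There is no depth.
- job.sign_off(): hands the job in; it is judged then, once.
Trained networks look in a picture, given as the dict that the camera call returned (one of the last four; its "shot" number tells which), for a name from the list of things; names that differ only in an ending like _2 or _b are one class to them, and where a whole thing is asked for, a point or a joint stands for the part that bears it (a point fixed in the world has none). Each returns a list of dicts, best first, with "p" (0 to 1); they miss things now and then, are a little off and sometimes report something else, mostly with a low value. They report only what shows in the picture. A call takes as long as a camera call. They do not tell look-alikes from the thing itself.
- find_in(picture, target): "rect" ([centre column, centre row, width, height] in pixels, round what is visible of it).
- trace(picture, target): "region" (480x640 bool, what is visible of it) and "rect" ([centre column, centre row, width, height] in pixels, round what is visible of it).
The state is a dict: "clock": time; "joints": joint angles; "qd": joint speeds; "effort": joint torques, N m; "eef_pos": TCP position; "eef_rot": TCP orientation; "wrist_force": force on the tool from outside, world axes, zero at the start; "moment": the same for the moment, N m; "finger_gap": finger opening in mm; "finger_force": force on a finger pad.
Only numpy, scipy, OpenCV 4.12 (cv2) and the standard library are available. Lean on these libraries where they do the work, as an engineer would, in place of code of your own. Each camera call takes 0.05 s, during which the arm holds its last target. There are 200 camera calls.

## Task

The beech pusher has been left standing in the trough of the roll slicer. Stand it upright on the floor of the steel tray next to the dredger, then push the slicer's sliding guard shut until its catch clicks and holds it by itself. Close it gently by feel: never slam it or lean hard on the rubber stops behind the click (2 kg of push is the most it should get), and leave the other things on the counter alone.

Things in the scene. Friction and masses are not known exactly. Their poses are not given: they have to be found in the camera images.
- slicer: white roll slicer fixed on the counter, 220 mm wide (its x), 430 mm long (its y, -250 to +180 mm), deck 120 mm high; origin on the counter. An open trough (x -70 to +70, y -155 to -20 mm, floor 60 mm high) lies under the guard when shut. Aluminium guide rails at x = -88 and +88 mm rise to 136 mm; the catch unit stands on the deck at the -y end, up to 167 mm high
- guard (a joint): opening in m of the clear guard plate with aluminium edges (152 x 165 mm, top 130 mm above the counter): slides along the slicer's y, larger = more open (+y), friction about 1 N. It latches at a reading somewhere between -0.009 and +0.008, different each time and not known beforehand. Not clicked, it springs back open by about 20 mm when let go
- guard_push (a point): centre of the rear (+y side) face of the guard's black handle, the face to push on towards the slicer's -y; moves with the guard. The handle is an upright plate 100 mm wide (slicer's x), 12 mm thick, from 130 to 175 mm above the counter; this point is 155 mm above the counter. Its axes are those of the slicer
- catch (a point): mid-setting of the dark steel catch unit (spring pawl, brass plunger, two rubber stops), which is set up to 8 mm either way along y. From 23 mm before the click the plunger pushes back, 3 rising to 8 N; from 20 to 7 mm before it the pawl climbs a ramp and the whole push peaks at 11 to 13 N, then stays at 8 to 9 N, falls off briefly at the click, and 2 mm on the rubber stops add 6 N per mm
- pusher: beech pusher standing in the trough: block 50 x 44 mm (x, y), 45 mm high, a neck of 18 mm diameter above it and on top a round knob of 28 mm diameter from 70 to 100 mm above its foot; about 160 g. Origin at the centre of its foot, z up
- tray: open steel tray fixed on the counter, 140 x 200 mm (its x, y) and 30 mm high, walls and floor 4 mm; origin at the centre of its underside. The dredger stands about 55 mm from the centre towards its -y end; the +y half is free
- dredger: steel sugar dredger, jar-shaped, 52 mm diameter, 85 mm tall, standing in the tray's right-hand (-y) half, leave it alone; origin at the centre of its foot
- jar: glass jar with wooden lid, 70 mm diameter, 110 mm tall, leave alone; origin at the centre of its foot
- mug: white mug, 80 mm diameter, 90 mm tall, leave alone; origin at the centre of its foot
- bowl: white bowl, 110 mm diameter, 50 mm tall, leave alone; origin at the centre of its foot
- spatula: spatula, 240 mm long, lying flat on the counter, leave alone
- bell: small steel counter bell, 64 mm diameter, 42 mm tall, leave alone; origin at the centre of its foot
Not all that is in view belongs to the job. What is shaped like the pusher but pink or red is not meant.

How it is judged:
By the outcome, as a careful person would: the job done as asked, in the order asked, and still so for the second after the job is handed in, with the robot touching nothing.
It also fails if it takes over 64 s, if anything falls off the work surface, if the arm or the gripper's body presses on something with over 40 N, if the wrist force passes 120 N, or if a joint passes its speed limit or range.

## Working session

There is one attempt and no reset: what is moved stays moved. The work goes in short steps, Python scripts to look and compute and a tool call to move; the robot and the scene stay as the last step left them, time stands still between calls to the robot, and variables do not carry over. Pictures are saved under pics/ and viewed, at most 10 in all, crops included, and the job is handed in when it is done.

Besides the shell and the picture viewer there is one more tool, called as name(argument=value, ...), one argument or row to a line, values as JSON. arm_command: Moves the arm, as the interface text tells. Its arguments: {"type":"object","properties":{"steps":{"type":"array","items":{"type":"array","items":{"type":"number"}}},"force":{"type":"number"}},"required":["steps"]}

```bash
mkdir -p pics; cat > h.py <<'E'
import numpy as np, cv2
from cell import monitor, imaging, job, find_in, trace
def pix(c,P):
    P=np.asarray(P,float).reshape(-1,3); V=np.array(c["view"])
    return cv2.projectPoints(P,cv2.Rodrigues(V[:3,:3])[0],V[:3,3],np.array(c["mtx"]),np.array(c["D"]))[0][:,0]
def ray(c,uv,z):
    V=np.array(c["view"]);R=V[:3,:3];o=-R.T@V[:3,3]
    n=cv2.undistortPoints(np.array(uv,float).reshape(-1,1,2),np.array(c["mtx"]),np.array(c["D"]))[:,0]
    d=np.c_[n,np.ones(len(n))]@R
    return o+d*((z-o[2])/d[:,2])[:,None]
def save(c,name,crop=None,s=1):
    im=c["img"]
    if crop: im=im[crop[1]:crop[3],crop[0]:crop[2]]
    cv2.imwrite("pics/"+name,cv2.resize(im[:,:,::-1],None,fx=s,fy=s,interpolation=cv2.INTER_CUBIC))
E
python3 - <<'E'
from h import *
s=monitor.read_state();print(s)
for n in ["top","side"]:
    c=imaging.camera(n);save(c,n+".png")
    V=np.array(c["view"]);print(n,-V[:3,:3].T@V[:3,3])
    for t in ["pusher","slicer","guard","tray","dredger","catch"]:
        try: print(t,[(np.round(d["rect"]),round(d["p"],2)) for d in find_in(c,t)][:4])
        except Exception as e: print(t,e)
E
```

```text
{'clock': 0.0, 'joints': array([ 1.10642767e+00,  3.00468174e-01,  1.52160570e+00, -2.75688451e-05,
        1.32070773e+00, -6.65899692e-02]), 'qd': array([-2.45123674e-03, -1.04734920e-03,  1.10312177e-04, -1.07728433e-04,
        1.67199513e-04, -9.68335291e-05]), 'effort': array([ 3.41540792e-03, -5.31806982e+01, -3.52749252e+01,  7.10198446e-02,
        2.43129063e-02, -8.18361264e-05]), 'eef_pos': array([212.94433699, 506.82931229, 223.87751086]), 'eef_rot': array([-3.14040456e+00, -5.24697604e-05,  2.74382077e+00]), 'wrist_force': array([-0.74284317, -0.68319567, -0.32317272]), 'moment': array([0.0448939 , 0.01835372, 0.02361497]), 'finger_force': 0.0, 'finger_gap': 94.20534225948509}
top [ 368.8337494   -19.17166784 1570.57536056]
pusher [(array([386., 212.,  14.,  15.]), 0.74), (array([300., 187.,  19.,  18.]), 0.65), (array([304., 258.,  17.,  18.]), 0.57), (array([342., 180.,  18.,  16.]), 0.57)]
slicer [(array([276., 251., 165.,  94.]), 0.91)]
guard [(array([244., 247.,  84.,  61.]), 0.64)]
tray []
dredger [(array([433., 279.,  21.,  15.]), 0.61)]
catch [(array([275., 249., 160.,  94.]), 0.61)]
side [  71.92379787 -511.24741532  966.8862417 ]
pusher [(array([292., 234.,  24.,  37.]), 0.94), (array([346., 202.,  24.,  41.]), 0.79), (array([387., 223.,  23.,  34.]), 0.6), (array([401., 279.,  25.,  36.]), 0.56)]
slicer [(array([278., 230., 169., 169.]), 0.68), (array([251., 182.,  80.,  69.]), 0.3)]
guard [(array([251., 182.,  80.,  67.]), 0.74)]
tray [(array([371., 358., 110., 104.]), 0.84), (array([475., 364.,  79.,  73.]), 0.29)]
dredger [(array([388., 366.,  30.,  37.]), 0.81)]
catch [(array([280., 232., 163., 168.]), 0.7)]
```

View pics/top.png

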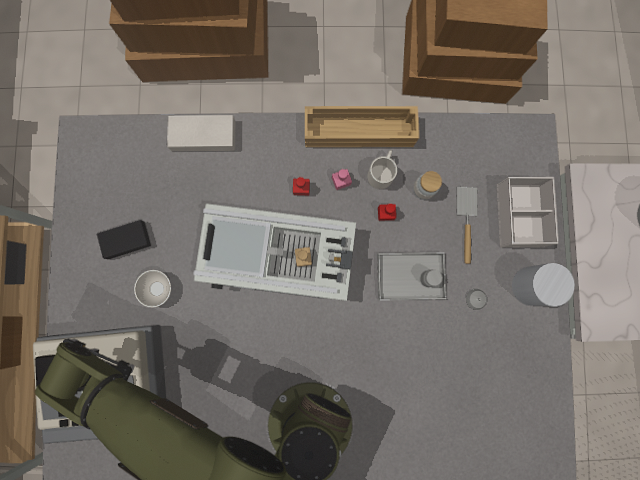

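View pics/side.png

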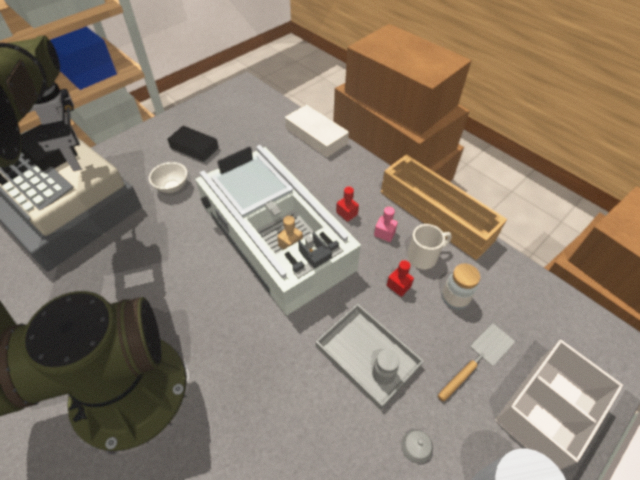

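The beech pusher is at top (304,257) and side (292,234). Look-alikes are red (301,187), pink (342,180) and red (387,212) in the top view. I choose the wood-coloured one in the trough. The guard is open to the left with its handle at top (209,242). The tray is at (412,276) and the dredger at (433,279).

```bash
cat > fit.py <<'E'
from h import *
from scipy.optimize import minimize
def box(x0,x1,y0,y1,z0,z1): return np.array([[x,y,z] for x in(x0,x1) for y in(y0,y1) for z in(z0,z1)],float)
def cyl(r,z0,z1): a=np.linspace(0,2*np.pi,24,endpoint=False); return np.vstack([np.c_[r*np.cos(a),r*np.sin(a),0*a+z] for z in(z0,z1)])
def place(P,p,z=0):
    c,s=np.cos(p[2]),np.sin(p[2]); return P@np.array([[c,s,0],[-s,c,0],[0,0,1]])+[p[0],p[1],z]
def sil(c,parts,p,z):
    m=np.zeros((480*4,640*4),np.uint8)
    for P in parts: cv2.fillConvexPoly(m,cv2.convexHull(((pix(c,place(P,p,z))+.5)*4).astype(np.int32)),1)
    return cv2.resize(m*1.0,(640,480),interpolation=cv2.INTER_AREA)
def fit(obs,parts,p0,z=0,free_yaw=True):
    def f(q):
        p=[q[0],q[1],q[2]/100 if free_yaw else p0[2]]; e=0
        for c,m in obs:
            s=sil(c,parts,p,z); e+=1-np.minimum(s,m).sum()/np.maximum(s,m).sum()
        return e/len(obs)
    q0=np.array([p0[0],p0[1],p0[2]*100]); S=np.vstack([q0,q0+[15,0,0],q0+[0,15,0],q0+[0,0,10]])
    r=minimize(f,q0,method="Nelder-Mead",options=dict(initial_simplex=S,maxiter=150,xatol=.1,fatol=1e-4))
    return np.r_[r.x[:2],r.x[2]/100],r.fun
E
python3 - <<'E'
from fit import *
T=imaging.camera("top");S=imaging.camera("side")
def best(c,t,uv):
    L=trace(c,t); 
    L=[d for d in L if np.hypot(d["rect"][0]-uv[0],d["rect"][1]-uv[1])<25]
    return L[0]["region"].astype(float) if L else None
def go(name,uvT,uvS,parts,z,h,yaw,fy=True):
    obs=[(c,m) for c,m in [(T,best(T,name,uvT)),(S,best(S,name,uvS))] if m is not None]
    g=ray(T,[uvT],h)[0]; print(name,len(obs),"guess",g.round(),*fit(obs,parts,[g[0],g[1],yaw],z,fy))
    for o in obs: print("  single",*fit([o],parts,[g[0],g[1],yaw],z,fy))
yaw=-np.arctan2(14,150)
for y in (yaw,): go("slicer",(276,251),(278,230),[box(-110,110,-250,180,0,120)],0,60,y)
go("tray",(412,276),(371,358),[box(-70,70,-100,100,0,30)],0,15,0)
go("dredger",(433,279),(388,366),[cyl(26,0,85)],4,40,0,False)
go("pusher",(304,257),(292,234),[box(-25,25,-22,22,0,45),cyl(9,45,70),cyl(14,70,100)],60,110,yaw)
save(T,"crop.png",(180,170,460,310),2.8)
h=trace(T,"guard")[0]["rect"];print(h, "handle", ray(T,[(209,242)],155))
E
```

```text
slicer 2 guess [510.  91.  60.] [ 5.09347986e+02  1.27378442e+02 -1.33857448e-01] 0.1374085437602377
  single [ 5.08026967e+02  1.24534099e+02 -1.31599363e-01] 0.10577216630876307
  single [ 5.11005165e+02  1.32401018e+02 -1.35662636e-01] 0.15173567647612274
tray 2 guess [ 435. -315.   15.] [ 4.35991178e+02 -3.09741196e+02  8.80926312e-03] 0.13327234877974897
  single [ 4.35302529e+02 -3.11576931e+02  1.80084571e-02] 0.11474263062782974
  single [ 4.36061514e+02 -3.08426074e+02  1.44599702e-03] 0.1398478394473054
dredger 2 guess [ 425. -373.   40.] [ 4.28379502e+02 -3.61241601e+02 -4.58377694e-02] 0.1260968401328721
  single [ 4.28322046e+02 -3.62153012e+02 -2.55712899e-02] 0.1494711288364834
  single [ 4.28068209e+02 -3.61627352e+02  1.52529893e-02] 0.10195613515115587
pusher 2 guess [488.   8. 110.] [ 4.90681546e+02  1.23759786e+01 -3.06798389e-02] 0.24118318247848608
  single [4.90588433e+02 1.09439250e+01 1.31741649e-01] 0.08785582633626865
  single [ 4.95414514e+02  2.07371426e+01 -1.22804723e-01] 0.2864289612515918
[245.7, 245.2, 83.4, 56.2] handle [[527.45370666 268.28976192 155.        ]]
```

View pics/crop.png

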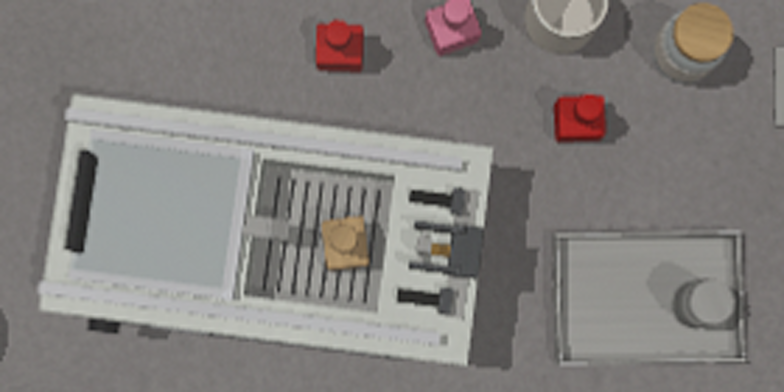

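Crop confirms: only the pusher in the trough (crop 343,240) is beech; the two red and one pink pieces lie outside the slicer. Moving above it.

arm_command(
  steps=[
    [0.7,-15,-12,-10,3],
    [0.7,-50,-39,-20,9],
    [0.7,-95,-74,-36,17],
    [0.7,-140,-109,-36,25],
    [0.7,-185,-144,-36,33],
    [0.7,-230,-179,-36,41],
    [0.7,-275,-214,-36,49],
    [0.7,-320,-249,-36,57],
    [0.7,-365,-284,-36,65],
    [0.7,-410,-319,-36,71],
    [0.7,-440,-342,-36,74],
    [0.7,-449,-349,-36,75],
    [0.7,-449,-349,-36,75],
    [0.7,-449,-349,-36,75],
  ],
)

```text
clock: 3.0
eef_pos: [491.3, 12.2, 260.7]
eef_rot: [3.141, -0.0, 1.436]
wrist_force: [0.3, 0.1, -0.2]
finger_gap: 65.8
finger_force: 0.0
```

```bash
python3 - <<'E'
from fit import *
s=monitor.read_state();print(s["clock"],s["eef_pos"],s["eef_rot"],s["joints"],s["finger_gap"])
W=imaging.camera("wrist");save(W,"w1.png")
V=np.array(W["view"]);print(-V[:3,:3].T@V[:3,3],V[2,:3])
print([(np.round(d["rect"]),round(d["p"],2)) for d in find_in(W,"pusher")])
print([(np.round(d["rect"]),round(d["p"],2)) for d in find_in(W,"catch")])
E
```

```text
3.0 [491.28614372  12.24105777 260.74024352] [ 3.14133742e+00 -1.50913669e-04  1.43606264e+00] [-4.96991225e-02  1.40734103e-01  1.62969421e+00  1.31305849e-04
  1.37089722e+00  8.50085282e-02] 65.79885102456427
[502.20789777  91.85193805 421.15849006] [-0.03634268 -0.27297885 -0.96133332]
[(array([506., 180.,  75.,  47.]), 0.91), (array([518., 276.,  74.,  59.]), 0.74), (array([315., 225.,  56.,  66.]), 0.71)]
[(array([320., 178., 274., 353.]), 0.77)]
```

View pics/w1.png

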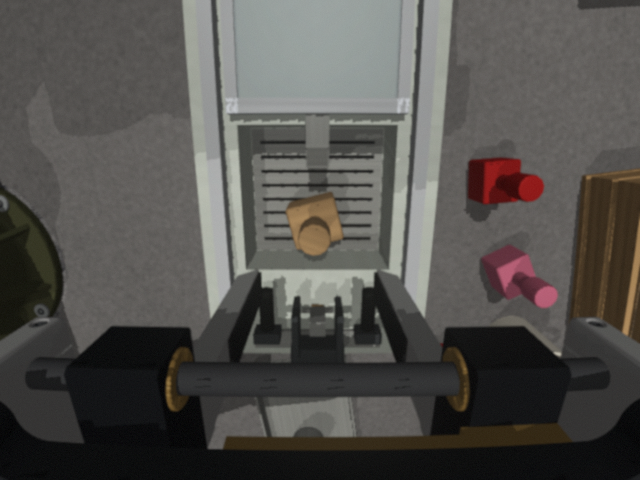

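```bash
python3 - <<'E'
from fit import *
W=imaging.camera("wrist")
L=[d for d in trace(W,"pusher") if abs(d["rect"][0]-315)<15]
g=ray(W,[(314,237)],156)[0]; print("knob ray",g)
f=fit([(W,L[0]["region"].astype(float))],[box(-25,25,-22,22,0,45),cyl(9,45,70),cyl(14,70,100)],[g[0],g[1],.13],60);print("pusher",f)
T=imaging.camera("top")
print("knob top-cam",ray(T,[(302.5,254.3)],158))
for p in ([509,127,-.133],[510,130,-.133]):
  P=np.array([[x,y,120] for y in(-155,-20) for x in(-70,70)],float)
  print(pix(W,place(P,p)).round(),pix(W,place(np.array([[-88,0,136],[88,0,136]]),p)).round())
# guard handle in wrist/top
print("front guard edge world at z130", ray(W,[(228,104),(408,104)],130))
E
```

```text
knob ray [489.740008    16.98990944 156.        ]
pusher (array([4.89813112e+02, 1.54393710e+01, 1.28333437e-01]), np.float64(0.05098056915889959))
knob top-cam [[491.42608106  11.24779571 158.        ]]
[[248. 270.]
 [391. 269.]
 [239. 125.]
 [399. 125.]] [[211.  98.]
 [427.  98.]]
[[248. 267.]
 [391. 266.]
 [239. 121.]
 [400. 121.]] [[211.  94.]
 [428.  94.]]
front guard edge world at z130 [[433.27433415 133.18394238 130.        ]
 [581.64258287 113.20119306 130.        ]]
```

Wrist view: beech pusher upright in the trough, knob at (314,237), giving (490,14); the slicer pose (509,127,-0.133) matches the trough corners.

arm_command(
  steps=[
    [0.7,1,-1,15,0],
    [0.7,2,-1,45,0],
    [0.7,2,-1,75,0],
    [0.7,2,-1,100,0],
    [0.7,2,-1,113,0],
    [0.7,2,-1,117,0],
    [0.7,2,-1,117,0],
    [0.2,2,-1,117,0],
    [0.1,2,-1,117,0],
    [0.1,2,-1,117,0],
    [0.1,2,-1,117,0],
    [0.1,2,-1,117,0],
  ],
  force=15,
)

```text
clock: 4.8
eef_pos: [491.0, 13.5, 143.4]
eef_rot: [-3.141, 0.0, 1.435]
wrist_force: [-0.9, -0.0, 0.6]
finger_gap: 27.7
finger_force: 15.0
```

arm_command(
  steps=[
    [0.1,0,0,-8,0],
    [0.1,0,0,-30,0],
    [0.1,0,0,-65,0],
    [0.1,0,0,-100,0],
    [0.1,0,0,-128,0],
    [0.1,-5,0,-138,0],
    [0.1,-25,-1,-138,0],
    [0.1,-60,-3,-138,0],
    [0.1,-100,-6,-138,2],
    [0.1,-140,-8,-138,4],
    [0.1,-180,-10,-138,6],
    [0.1,-220,-13,-138,7],
    [0.1,-255,-15,-138,7],
    [0.1,-275,-16,-138,7],
    [0.1,-280,-16,-130,7],
    [0.1,-280,-16,-105,7],
    [0.1,-280,-16,-70,7],
    [0.1,-280,-16,-35,7],
    [0.1,-280,-16,-5,7],
    [0.1,-280,-16,10,7],
  ],
)

```text
clock: 7.3
eef_pos: [437.0, -260.5, 131.7]
eef_rot: [-3.139, -0.001, 1.314]
wrist_force: [0.5, -1.0, -2.3]
finger_gap: 27.7
finger_force: 15.0
```

```bash
python3 - <<'E'
from fit import *
s=monitor.read_state();print(s["clock"],s["eef_pos"],s["eef_rot"],s["wrist_force"],s["finger_gap"])
S=imaging.camera("side");save(S,"s2.png",(270,250,510,430),3)
E
```

```text
7.3 [ 436.96860568 -260.52242514  131.66084384] [-3.13938460e+00 -9.60712002e-04  1.31364984e+00] [ 0.4506521  -1.01998753 -2.31473416] 27.74228868516791
```

View pics/s2.png

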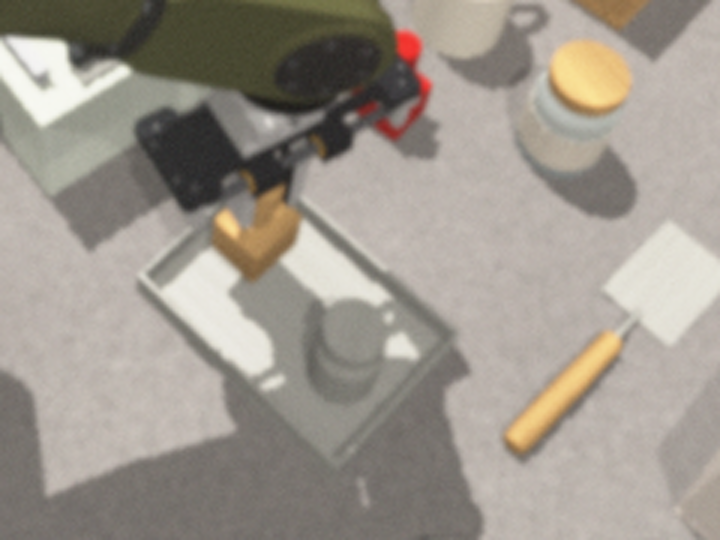

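Side crop: pusher held upright over the tray's free half (crop 258,240), clear of the dredger. Lowering.

arm_command(
  steps=[
    [0.1,0,0,12,0],
    [0.1,0,0,26,0],
    [0.1,0,0,37,0],
    [0.1,0,0,42,0],
    [0.1,0,0,44,0],
    [0.1,0,0,45,0],
    [0.1,0,0,45,0],
  ],
)

```text
clock: 8.22
eef_pos: [437.4, -261.9, 88.7]
eef_rot: [3.141, 0.0, 1.313]
wrist_force: [-0.4, -0.2, -1.8]
finger_gap: 27.6
finger_force: 15.0
```

arm_command(
  steps=[
    [0.1,0,0,0.7,0],
    [0.1,0,0,1.4,0],
    [0.1,0,0,1.4,0],
  ],
)

```text
clock: 8.6
eef_pos: [437.4, -261.9, 87.4]
eef_rot: [3.141, 0.0, 1.313]
wrist_force: [-1.4, 0.7, 2.2]
finger_gap: 27.8
finger_force: 15.0
```

arm_command(
  steps=[
    [0.3,0,0,0,0],
    [0.6,0,0,0,0],
    [0.6,0,0,0,0],
    [0.6,0,0,-10,0],
    [0.6,0,0,-45,0],
    [0.6,0,0,-95,0],
    [0.6,0,0,-140,0],
    [0.3,20,-2,-163,0],
    [0,70,-6,-163,0],
    [0,125,-11,-163,0],
    [0,180,-17,-163,-1],
    [0,235,-22,-163,-2],
    [0,290,-27,-163,-3],
    [0,345,-32,-163,-4],
    [0,400,-37,-163,-5],
    [0,455,-42,-163,-6],
    [0,510,-47,-163,-7],
    [0,555,-51,-163,-7],
    [0,580,-53,-163,-7],
    [0,588,-54,-163,-7],
  ],
)

```text
clock: 11.1
eef_pos: [535.0, 321.6, 250.2]
eef_rot: [-3.141, 0.0, 1.436]
wrist_force: [-0.1, 0.1, 0.8]
finger_gap: 0.4
finger_force: 0.0
```

```bash
python3 - <<'E'
from fit import *
W=imaging.camera("wrist");T=imaging.camera("top");S=imaging.camera("side")
s=monitor.read_state();print(s["clock"],s["eef_pos"],s["eef_rot"],s["wrist_force"],s["finger_gap"])
a=cv2.resize(T["img"][215:315,360:480],(400,333)); b=cv2.resize(S["img"][290:420,300:456],(400,333)); w=cv2.resize(W["img"],(320,240))
im=np.zeros((573,800,3),np.uint8); im[:333,:400]=a; im[:333,400:]=b; im[333:,:320]=w
cv2.imwrite("pics/m3.png",im[:,:,::-1])
print([(np.round(d["rect"]),round(d["p"],2)) for d in find_in(W,"guard_push")])
p=[509,127,-.133]
print(pix(W,place(np.array([[-50.,150,175],[50,150,175],[-50,150,130],[50,150,130]]),p)).round())
E
```

```text
11.25 [535.14543267 319.95634849 250.31093605] [3.14149762e+00 8.31033603e-05 1.43462573e+00] [-0.71548082  0.313414   -0.6739726 ] 0.24567548654857335
[(array([315., 356., 165., 155.]), 0.68)]
[[254. 309.]
 [380. 309.]
 [263. 285.]
 [371. 285.]]
```

View pics/m3.png

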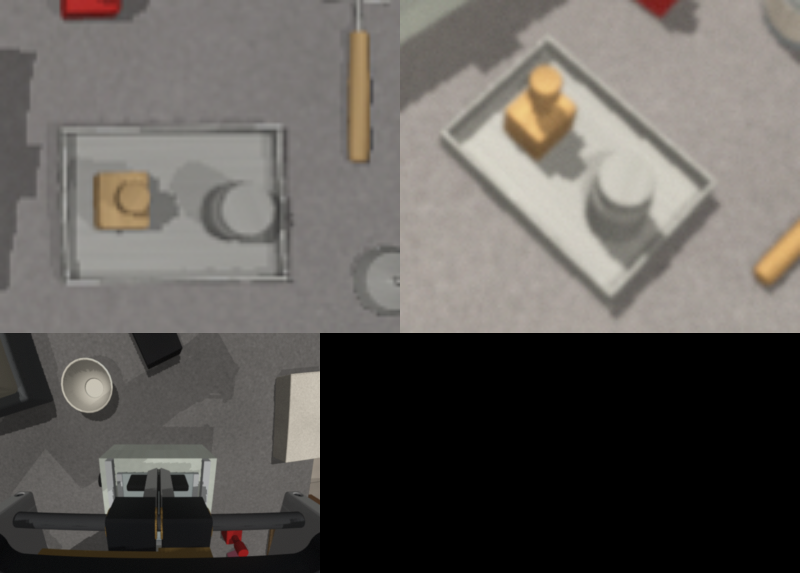

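The pusher stands upright on the tray floor (panel 1 at 122,200), with the dredger undisturbed. The wrist view shows the handle behind the closed fingers around (318,298). Lowering behind it.

arm_command(
  steps=[
    [0,0,0,15,0],
    [0,0,0,45,0],
    [0,0,0,75,0],
    [0,0,0,90,0],
    [0,-4,0,93,0],
    [0,-10,0,93,0],
    [0,-15,0,93,0],
    [0,-17,0,93,0],
    [0,-18,0,93,0],
    [0,-18,0,93,0],
  ],
)

```text
clock: 12.55
eef_pos: [532.7, 302.7, 157.1]
eef_rot: [3.142, -0.0, 1.435]
wrist_force: [0.3, -1.3, 0.6]
finger_gap: 0.4
finger_force: 0.0
```

arm_command(
  steps=[
    [0,-2,0,0,0],
    [0,-4,0,0,0],
    [0,-6,0,0,0],
    [0,-8,0,0,0],
    [0,-10,0,0,0],
    [0,-12,0,0,0],
    [0,-14,0,0,0],
    [0,-14,0,0,0],
  ],
)

```text
clock: 13.55
eef_pos: [530.9, 288.7, 157.1]
eef_rot: [3.142, -0.0, 1.435]
wrist_force: [-0.3, -0.5, -0.1]
finger_gap: 0.4
finger_force: 0.0
```

arm_command(
  steps=[
    [0,-2,0,0,0],
    [0,-4,0,0,0],
    [0,-6,0,0,0],
    [0,-8,0,0,0],
    [0,-10,0,0,0],
    [0,-12,0,0,0],
    [0,-14,0,0,0],
    [0,-14,0,0,0],
  ],
)

```text
clock: 14.55
eef_pos: [528.9, 274.7, 157.0]
eef_rot: [-3.141, 0.0, 1.435]
wrist_force: [1.0, -0.5, 0.7]
finger_gap: 0.9
finger_force: 0.0
```

```bash
python3 - <<'E'
from fit import *
S=imaging.camera("side");save(S,"s4.png",(150,110,350,260),4)
T=imaging.camera("top")
s=monitor.read_state();print(s["clock"],s["eef_pos"],s["wrist_force"])
p=[509,127,-.133]
c,q=np.cos(p[2]),np.sin(p[2]);d=s["eef_pos"][:2]-p[:2];print("slicer frame",d@[c,q],d@[-q,c])
E
```

```text
14.65 [528.90154138 274.83753877 156.98850612] [ 0.12865767 -0.02819614  0.39737056]
slicer frame 0.12130561599629892 149.17102434476263
```

View pics/s4.png

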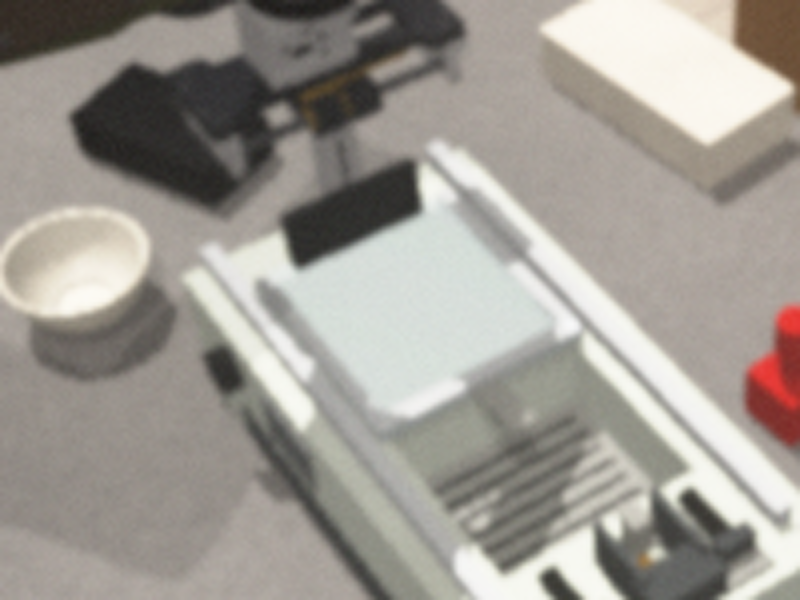

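Side crop: the fingers are right behind the black handle (crop 350,210), at or near contact. Sliding the guard on at a moderate pace, well short of the catch.

arm_command(
  steps=[
    [0,-1,0,0,0],
    [0,-2,0,0,0],
    [0,-4,0,0,0],
    [0,-6,0,0,0],
    [0,-9,0,0,0],
    [0,-13,0,0,0],
    [0,-17,0,0,0],
    [0,-22,0,0,0],
    [0,-27,0,0,0],
    [0,-32,0,0,0],
    [0,-37,0,0,0],
    [0,-42,0,0,0],
    [0,-47,0,0,0],
    [0,-52,0,0,0],
    [0,-57,0,0,0],
    [0,-62,0,0,0],
    [0,-66,0,0,0],
    [0,-69,0,0,0],
    [0,-70,0,0,0],
    [0,-70,0,0,0],
  ],
)

```text
clock: 17.15
eef_pos: [519.5, 205.5, 157.1]
eef_rot: [3.142, 0.0, 1.435]
wrist_force: [0.7, 0.5, 0.4]
finger_gap: 0.3
finger_force: 0.0
```

```bash
python3 - <<'E'
from fit import *
S=imaging.camera("side");W=imaging.camera("wrist")
s=monitor.read_state();print(s["clock"],s["eef_pos"],s["wrist_force"])
p=[509,127,-.133]
im=np.vstack([cv2.resize(S["img"][110:300,150:400],(750,570))]);cv2.imwrite("pics/s5.png",im[:,:,::-1])
print("proj y=-155..,z130 centre", [(y,pix(S,place(np.array([[0.,y,130]]),p)).round()[0]-[150,110]) for y in (-60,-80,-100,-150,-170)])
E
```

```text
17.25 [519.47146802 205.6114614  157.07968986] [0.19781501 1.0030268  0.25410048]
proj y=-155..,z130 centre [(-60, array([128., 103.])), (-80, array([132., 108.])), (-100, array([137., 113.])), (-150, array([149., 127.])), (-170, array([153., 132.]))]
```

View pics/s5.png

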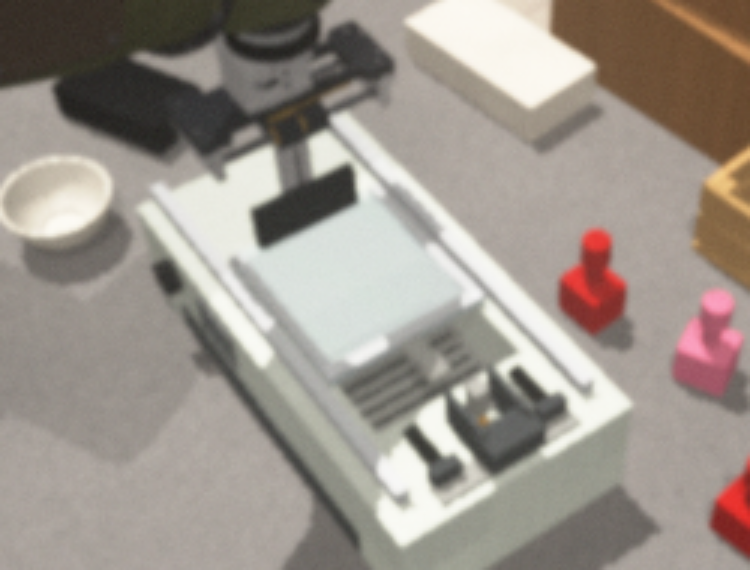

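The guard moved 70 mm. Its front edge is at crop (415,333), y about -95 in the slicer frame, and the catch is at crop (490,420). Going on more slowly.

arm_command(
  steps=[
    [0,-1,0,0,0],
    [0,-3,0,0,0],
    [0,-6,0,0,0],
    [0,-9,0,0,0],
    [0,-12,0,0,0],
    [0,-15,0,0,0],
    [0,-18,0,0,0],
    [0,-21,0,0,0],
    [0,-24,0,0,0],
    [0,-26,0,0,0],
    [0,-28,0,0,0],
    [0,-29,0,0,0],
    [0,-30,0,0,0],
    [0,-30,0,0,0],
  ],
)

```text
clock: 19.0
eef_pos: [515.3, 175.8, 157.0]
eef_rot: [-3.141, 0.0, 1.435]
wrist_force: [0.2, -0.4, 0.1]
finger_gap: 0.5
finger_force: 0.0
```

arm_command(
  steps=[
    [0,-1,0,0,0],
    [0,-2,0,0,0],
    [0,-3,0,0,0],
    [0,-4,0,0,0],
    [0,-5,0,0,0],
    [0,-6,0,0,0],
    [0,-6,0,0,0],
  ],
)

```text
clock: 19.88
eef_pos: [514.6, 169.8, 157.1]
eef_rot: [-3.142, 0.0, 1.435]
wrist_force: [-0.3, -0.8, 0.3]
finger_gap: 0.1
finger_force: 0.0
```

arm_command(
  steps=[
    [0,-1,0,0,0],
    [0,-2,0,0,0],
    [0,-3,0,0,0],
    [0,-4,0,0,0],
    [0,-4,0,0,0],
  ],
)

```text
clock: 20.5
eef_pos: [514.0, 165.8, 157.1]
eef_rot: [-3.142, 0.0, 1.435]
wrist_force: [0.3, 0.1, -0.1]
finger_gap: 0.5
finger_force: 0.0
```

arm_command(
  steps=[
    [0,-1,0,0,0],
    [0,-2,0,0,0],
    [0,-3,0,0,0],
    [0,-4,0,0,0],
    [0,-4,0,0,0],
  ],
)

```text
clock: 21.12
eef_pos: [513.5, 161.9, 157.0]
eef_rot: [-3.142, 0.0, 1.435]
wrist_force: [-1.0, -0.7, -0.1]
finger_gap: 0.1
finger_force: 0.0
```

arm_command(
  steps=[
    [0,-1,0,0,0],
    [0,-2,0,0,0],
    [0,-3,0,0,0],
    [0,-4,0,0,0],
    [0,-4,0,0,0],
  ],
)

```text
clock: 21.75
eef_pos: [512.9, 157.9, 157.0]
eef_rot: [-3.142, 0.0, 1.435]
wrist_force: [0.3, 0.0, -0.1]
finger_gap: 0.5
finger_force: 0.0
```

arm_command(
  steps=[
    [0,-1,0,0,0],
    [0,-2,0,0,0],
    [0,-3,0,0,0],
    [0,-3,0,0,0],
  ],
)

```text
clock: 22.25
eef_pos: [512.6, 155.2, 157.1]
eef_rot: [3.142, -0.0, 1.435]
wrist_force: [0.7, 3.6, -0.5]
finger_gap: 0.3
finger_force: 1.7
```

arm_command(
  steps=[
    [0,-1,0,0,0],
    [0,-2,0,0,0],
    [0,-3,0,0,0],
    [0,-3,0,0,0],
  ],
)

```text
clock: 22.75
eef_pos: [512.1, 152.0, 157.0]
eef_rot: [3.142, 0.0, 1.435]
wrist_force: [1.0, 3.0, -0.7]
finger_gap: 0.3
finger_force: 1.9
```

arm_command(
  steps=[
    [0,-1,0,0,0],
    [0,-2,0,0,0],
    [0,-3,0,0,0],
    [0,-3,0,0,0],
  ],
)

```text
clock: 23.25
eef_pos: [511.8, 149.6, 157.0]
eef_rot: [3.141, -0.001, 1.435]
wrist_force: [2.0, 8.0, -2.6]
finger_gap: 0.5
finger_force: 4.3
```

The plunger pushed back from about y=156, so I expect the click near y=133. Small steps with force readings from here.

arm_command(
  steps=[
    [0,-1,0,0,0],
    [0,-2,0,0,0],
    [0,-3,0,0,0],
    [0,-3,0,0,0],
  ],
)

```text
clock: 23.75
eef_pos: [511.4, 146.7, 157.1]
eef_rot: [3.141, -0.001, 1.435]
wrist_force: [3.4, 9.6, -2.6]
finger_gap: 0.4
finger_force: 4.8
```

arm_command(
  steps=[
    [0,-1,0,0,0],
    [0,-2,0,0,0],
    [0,-2,0,0,0],
  ],
)

```text
clock: 24.12
eef_pos: [511.1, 144.8, 157.1]
eef_rot: [3.141, -0.001, 1.435]
wrist_force: [3.4, 10.4, -2.9]
finger_gap: 0.6
finger_force: 5.1
```

arm_command(
  steps=[
    [0,-1,0,0,0],
    [0,-2,0,0,0],
    [0,-2,0,0,0],
  ],
)

```text
clock: 24.5
eef_pos: [510.9, 143.0, 157.1]
eef_rot: [3.141, -0.002, 1.435]
wrist_force: [2.4, 11.5, -2.8]
finger_gap: 0.1
finger_force: 5.7
```

arm_command(
  steps=[
    [0,-1,0,0,0],
    [0,-2,0,0,0],
    [0,-2,0,0,0],
  ],
)

```text
clock: 24.88
eef_pos: [510.6, 141.0, 157.1]
eef_rot: [3.141, -0.002, 1.435]
wrist_force: [2.6, 11.1, -3.8]
finger_gap: 0.6
finger_force: 5.8
```

arm_command(
  steps=[
    [0,-1,0,0,0],
    [0,-2,0,0,0],
    [0,-2,0,0,0],
  ],
)

```text
clock: 25.25
eef_pos: [510.4, 139.1, 157.1]
eef_rot: [3.141, -0.002, 1.435]
wrist_force: [2.7, 12.3, -3.2]
finger_gap: 0.5
finger_force: 6.3
```

arm_command(
  steps=[
    [0,-1,0,0,0],
    [0,-2,0,0,0],
    [0,-2,0,0,0],
  ],
)

```text
clock: 25.62
eef_pos: [510.1, 136.8, 157.0]
eef_rot: [3.141, -0.001, 1.435]
wrist_force: [1.2, 8.6, -3.1]
finger_gap: 0.6
finger_force: 4.7
```

arm_command(
  steps=[
    [0,-0.5,0,0,0],
    [0,-1,0,0,0],
    [0,-1,0,0,0],
  ],
)

```text
clock: 26.0
eef_pos: [509.9, 135.8, 157.1]
eef_rot: [3.141, -0.001, 1.435]
wrist_force: [2.3, 10.0, -1.9]
finger_gap: 0.5
finger_force: 4.8
```

arm_command(
  steps=[
    [0,-0.5,0,0,0],
    [0,-1,0,0,0],
    [0,-1,0,0,0],
  ],
)

```text
clock: 26.38
eef_pos: [509.8, 134.9, 157.1]
eef_rot: [3.141, -0.001, 1.435]
wrist_force: [2.8, 9.4, -1.3]
finger_gap: 0.4
finger_force: 5.0
```

arm_command(
  steps=[
    [0,-0.5,0,0,0],
    [0,-1,0,0,0],
    [0,-1,0,0,0],
  ],
)

```text
clock: 26.75
eef_pos: [509.6, 133.8, 157.1]
eef_rot: [3.141, -0.001, 1.435]
wrist_force: [2.2, 8.3, -1.9]
finger_gap: 0.5
finger_force: 4.5
```

arm_command(
  steps=[
    [0,-0.5,0,0,0],
    [0,-1,0,0,0],
    [0,-1,0,0,0],
  ],
)

```text
clock: 27.12
eef_pos: [509.5, 132.6, 157.0]
eef_rot: [3.141, -0.001, 1.435]
wrist_force: [1.9, 7.1, -2.4]
finger_gap: 0.3
finger_force: 3.7
```

arm_command(
  steps=[
    [0,-0.5,0,0,0],
    [0,-0.5,0,0,0],
  ],
)

```text
clock: 27.38
eef_pos: [509.4, 132.0, 157.1]
eef_rot: [3.141, -0.001, 1.435]
wrist_force: [1.3, 6.2, -2.3]
finger_gap: 0.2
finger_force: 3.4
```

arm_command(
  steps=[
    [0,-0.5,0,0,0],
    [0,-0.5,0,0,0],
  ],
)

```text
clock: 27.62
eef_pos: [509.3, 131.5, 157.0]
eef_rot: [3.141, -0.001, 1.435]
wrist_force: [1.7, 5.5, -1.5]
finger_gap: 0.6
finger_force: 3.3
```

Force is falling off (the click region). Feeling for the rubber stops in small steps.

arm_command(
  steps=[
    [0,-0.5,0,0,0],
    [0,-0.5,0,0,0],
  ],
)

```text
clock: 27.88
eef_pos: [509.3, 131.2, 157.0]
eef_rot: [3.141, -0.001, 1.435]
wrist_force: [2.3, 8.8, -1.4]
finger_gap: 0.6
finger_force: 4.1
```

arm_command(
  steps=[
    [0,-0.5,0,0,0],
    [0,-0.5,0,0,0],
  ],
)

```text
clock: 28.12
eef_pos: [509.2, 130.8, 157.1]
eef_rot: [3.141, -0.001, 1.435]
wrist_force: [2.3, 9.4, -1.7]
finger_gap: 0.5
finger_force: 4.3
```

arm_command(
  steps=[
    [0,-0.5,0,0,0],
    [0,-0.5,0,0,0],
  ],
)

```text
clock: 28.38
eef_pos: [509.2, 130.3, 157.1]
eef_rot: [3.141, -0.001, 1.435]
wrist_force: [3.0, 8.3, -2.5]
finger_gap: 0.3
finger_force: 4.4
```

Dip and recovery is the click signature. Backing off a little to see whether the guard stays.

arm_command(
  steps=[
    [0,1,0,0,0],
    [0,2,0,0,0],
    [0,3,0,0,0],
    [0,4,0,0,0],
    [0,5,0,0,0],
    [0,6,0,0,0],
    [0,6,0,0,0],
  ],
)

```text
clock: 29.25
eef_pos: [509.9, 135.8, 157.1]
eef_rot: [-3.142, 0.0, 1.435]
wrist_force: [0.4, 0.5, -0.4]
finger_gap: 0.5
finger_force: 0.0
```

arm_command(
  steps=[
    [0,5,0,0,0],
    [0,15,0,0,0],
    [0,28,0,0,0],
    [0,40,0,-5,0],
    [0,48,0,-25,0],
    [0,50,0,-60,0],
    [0,60,0,-95,0],
    [0,90,0,-110,0],
    [0,125,0,-110,0],
    [0,145,0,-110,0],
    [0,150,0,-110,0],
    [0,150,0,-110,0],
  ],
)

```text
clock: 30.75
eef_pos: [530.2, 284.1, 266.8]
eef_rot: [-3.141, 0.0, 1.435]
wrist_force: [1.4, -0.2, -0.0]
finger_gap: 0.6
finger_force: 0.0
```

```bash
python3 - <<'E'
from fit import *
S=imaging.camera("side");T=imaging.camera("top")
s=monitor.read_state();print(s["clock"],s["eef_pos"],s["wrist_force"])
im=np.vstack([cv2.resize(T["img"][180:310,180:460],(600,279)),cv2.resize(S["img"][130:400,200:440],(360,300),interpolation=cv2.INTER_AREA).repeat(1,0) if 0 else np.hstack([cv2.resize(S["img"][130:410,190:440],(268,300)),np.zeros((300,332,3),np.uint8)])])
cv2.imwrite("pics/end.png",im[:,:,::-1])
E
```

```text
30.85 [530.30299702 283.59064496 267.08695813] [-0.86112328 -0.8477747   0.72071831]
```

View pics/end.png

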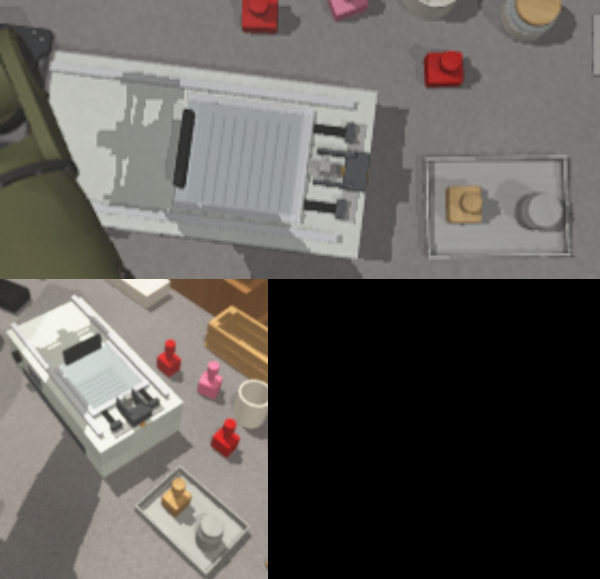

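The top view shows the guard over the trough against the catch (front edge at 310,165) and the pusher upright in the tray (465,203). One numeric check of the handle, then hand in.

```bash
python3 - <<'E'
from fit import *
T=imaging.camera("top")
print(ray(T,[(180+185/2.143,180+148/2.143)],170), "expected handle y ~ 131-16=115..120 if latched, ~137 if sprung")
E
```

```text
[[505.38000127 109.06165684 170.        ]] expected handle y ~ 131-16=115..120 if latched, ~137 if sprung
```

```bash
python3 -c "
from cell import job; print(job.sign_off())"
```

```text
the job is handed in; nothing more can be done
None
```

The pusher stands upright in the tray next to the dredger, and the guard is shut: the force dipped as at a click, and the guard stayed put when released (peak push read about 13 N, under the 2 kg limit); handed in at about 31 s.

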